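# Load the flat-ended shell into the assembly fixture

## Task

Load the assembly fixture: swing its keeper arm aside, take the one shell with a flat end out of the stock tray and seat it flat, square and fully home in the matching pocket, setting it down gently and never letting it drop, then swing the keeper back until its foot is over the middle of the shell. The tray leaves only the shell's two ends free to grip and the fixture only its two long sides, so put the shell down on the mat in between and take it again the other way. Leave the two oval shells, the glue bottle and the V-block where they are.

Things in the scene. Friction and masses are not known exactly. Their poses are not given: they have to be found in the camera images.
- shell: The shell to load: a closed polished steel cap standing on its flat underside, 60 long (x) x 38 wide (y) x 32 mm high, 0.16 kg; its -x end is a half round of radius 19 (arc centre 11 mm to -x of the origin), its +x end is cut flat and square. Origin: centre of the underside; z up.
- oval_a: Bystander: shell of the same metal and size (60 x 38 x 32 mm) but both ends half round. Stands in another lane of the tray. Origin: centre of the underside, x along its length.
- oval_b: Bystander: a second oval shell like oval_a, in the remaining lane.
- tray: Fixed grey stock tray, base 84 (x) x 149 (y) x 4 mm. Three lanes along x at y = -48, 0, +48 mm between partitions 5 thick, 56 long, 36 mm high from the table; lanes 43 mm wide, their ends open but for lips 5 mm wide at x = +-35.5, tops 8 mm over the table. Shells stand on the base, length along the tray's x. Origin: centre of its underside, on the table.
- fixture: Fixed dark steel fixture, plate 12 mm thick, x -49 to +75, y +-42 mm. On it the pocket, 1.5 mm clear all round the shell, flat end to +x: round cheek at -x, flat cheek (x 31.5 to 42) at +x, both 44 mm above the plate, the top 10 mm flared 4.5 mm out as a lead-in; along each long side only a lip 8 mm high, 6 thick, x -13 to 31, flared too. Origin: on the table, under the pocket.
- pocket (a point): Centre of the pocket's floor (12 mm over the table); axes as the fixture's. The seated shell has its origin here and its x along this x.
- keeper (a joint): Keeper arm's angle in rad, about the vertical pivot. 0: arm points to the fixture's -x, foot over the pocket's centre. Grows counter-clockwise from above, so the foot swings out towards the fixture's -y; stop at 2.3. Stays where it is left (about 1.5 N at the handle).
- pivot (a point): Keeper's pivot axis, on top of the 18 mm thick post, 55 mm to fixture +x of the pocket centre, at the underside of the arm (58 mm over the table). The arm is a bar 16 mm wide and 8 mm thick; cap over the pivot 20 mm across, 11 mm high.
- handle (a point): Point on the axis of the keeper's upright black handle, a round pin 14 mm across, standing 30 mm above the bar's top (66 to 96 mm over the table); this point is 22 mm above the bar's top. 55 mm from the pivot axis, right above the foot.
- foot (a point): Centre of the underside of the keeper's round foot (14 mm across, hanging 11 mm below the bar), 35 mm above the pocket floor, so 3 mm above a seated shell's top.
- mat: Fixed black rubber mat 130 x 120 x 3 mm, clear, for putting parts down. Origin: centre of its underside, on the table.
- glue: Bystander: standing red glue bottle with a green nozzle, 42 mm across, 112 mm high, 0.11 kg. Origin: centre of its underside.
- vblock: Bystander: dark steel V-block 50 x 34 x 28 mm with a groove along its x. Origin: centre of its underside.
Not all that is in view belongs to the job. Leave any yellow look-alike of the shell alone.

How it is judged (in metres and radians):
On the way, in this order (a step that is already met when the one before it is completed fails the run):
1. the flat-ended shell is put down on the mat and let go (horizontal distance between shell and mat below 0.075 m and z of shell in the frame of mat below 0.006 m and angle between shell's own z axis and vertical below 0.05 rad and contact force between the fingers and shell below 0.1 N), for 0.1 s.
2. the flat-ended shell is seated in the pocket and let go, the keeper still clear (horizontal distance between shell and pocket below 0.004 m and z of shell in the frame of pocket between -0.002 and 0.002 m and angle between shell's own z axis and vertical below 0.05 rad and angle between the x axis of shell and the x axis of fixture, either way round below 0.1 rad and contact force between the fingers and shell below 0.1 N and value of joint keeper above 0.6 rad), for 0.2 s.
At the end, for the whole second after the job is handed in: The flat-ended shell rests in the pocket, its origin within 4 mm sideways and 2 mm in height of the pocket floor's centre, tilted less than 0.05 rad and within 0.1 rad of the pocket's direction, at rest and let go; the keeper's foot is within 12 mm sideways of the pocket's centre (horizontal distance between shell and pocket below 0.004 m and z of shell in the frame of pocket between -0.002 and 0.002 m and angle between shell's own z axis and vertical below 0.05 rad and angle between the x axis of shell and the x axis of fixture, either way round below 0.1 rad and contact force between the fingers and shell below 0.1 N and horizontal distance between foot and pocket below 0.012 m and linear speed of shell below 0.02 m/s); the robot touches nothing.
It fails at once if an oval shell is shifted or knocked over (distance of oval_a from where it was at the start of the episode above 0.02 m or angle between oval_a's own z axis and vertical above 0.35 rad).
It fails at once if an oval shell is shifted or knocked over (distance of oval_b from where it was at the start of the episode above 0.02 m or angle between oval_b's own z axis and vertical above 0.35 rad).
It fails at once if the glue bottle is shifted or knocked over (distance of glue from where it was at the start of the episode above 0.02 m or angle between glue's own z axis and vertical above 0.35 rad).
It fails at once if the V-block is shifted or knocked over (distance of vblock from where it was at the start of the episode above 0.02 m or angle between vblock's own z axis and vertical above 0.35 rad).
It fails at once if the shell is dropped (moves faster than 0.35 m/s out of the fingers) (linear speed of shell above 0.35 m/s and contact force between the fingers and shell below 0.1 N).
It also fails if it takes over 72 s, if anything falls off the work surface, if the arm or the gripper's body presses on something with over 40 N, if the wrist force passes 120 N, or if a joint passes its speed limit or range.

## Robot

A 6-joint arm with a two-finger parallel gripper is mounted at the origin on the work surface. World frame = base frame: x ahead of the robot, y to its left, z up, the work surface at z = 0. Lengths are in mm, angles in degrees, forces in N, time in s.
With the tool pointing down it reaches from about 350 to 850 mm from the base axis. Payload 8.1 kg.
Tool frame: the origin (TCP) lies midway between the tips of the shut fingers; the grasp point (between the pads) lies 19 mm behind it; z points along the fingers, y is the line along which they close (so a half turn about z gives the same grasp; the last joint's range is limited). The gripper opens to 85 mm and grips with 20 to 120 N. Pads are 22 mm wide; open, the fingers measure 114 mm over their backs; the gripper's body (76 mm by 85 mm) begins 54 mm behind the grasp point. The pads swing forward as they close: fully open they stand 13 mm farther back than shut.
Start: joints at [61.971, 7.471, 85.268, -0, 87.261, -4.893], TCP at [235.729, 551.758, 231.292] pointing down, gripper open.
Joint ranges: [-169.43, 169.43], [-51.17, 129.36], [1.28, 143.12], [-76.62, 256.62], [0, 156.53], [-152.29, 152.29]. Speed limits (degrees/s): [136.94, 136.94, 159.86, 180, 180, 180].

## Interface

Orientations are given as [roll, pitch, yaw] about the fixed x, y, z axes, in that order (R = Rz(yaw) Ry(pitch) Rx(roll)).
In Python, from bench import sensors, optics, r gives the robot as it stands.
- The arm moves only by the tool apply_moves, never from a script. Its argument "targets" is a list of rows, each a list of 7 numbers: the shift along the tool's x, y, z in mm, then the turn, a rotation vector about the tool's x, y, z in rad, then the closure, from 0 (fully open) to 1 (shut). In form: [[x, y, z, wx, wy, wz, claw], ...]. A call has 1 to 20 rows; each row shifts and turns the commanded pose from where the row before left it, along the tool's axes as they then stand; what a row does not reach is not made up. A row lasts 1/8 s, in which the tool goes at most 62.5 mm and 10.7 degrees, less where a joint would pass 70% of its speed; a pose out of reach is approached as far as the arm can. A call is refused whole if a number of a shift passes 62.5 or a number of a turn 0.188, either way. A call with a gripper value outside its range is refused whole. The fingers move at their own pace and stop on an object; "force" is the grip in N (left out, the last holds). Time passes only in rows, so rows that do not move let the fingers close. It gives the time, the measured TCP pose, the force, the opening and the grip force at its end, in the units of the state.
- sensors.sense(): the state, without advancing time (a new reading comes with each control period).
- optics.snapshot(name): name is "side" or "top" or "wrist"; returns the picture (384x512x3 uint8, red, green, blue); there is no depth.
- optics.get_calibration(name): a dict with "camera_matrix" (3x3 intrinsics, pixels), "pose" (4x4, takes a point from camera to world coordinates). Camera axes: x right, y down, z forward; pixel columns grow to the right and rows downward; lengths in mm; the calibration is good to about 2 mm. A picture is of the moment at which its call begins: read the wrist's pose just before it. get_calibration takes no time and is no camera call; for the wrist camera it gives the pose at the moment of the call.
- r.hand_in(): hands the job in; it is judged then, once.
The state is a dict: "time": time; "joint_pos": joint angles; "qd": joint speeds; "joint_efforts": joint torques, N m; "tool_pos": TCP position; "tcp_rot": TCP orientation; "ft_force": force on the tool from outside, world axes, zero at the start; "wrist_torque": the same for the moment, N m; "finger_gap": finger opening in mm; "grip_force": force on a finger pad.
Only numpy, scipy, OpenCV 4.12 (cv2) and the standard library are available. Lean on these libraries where they do the work, as an engineer would, in place of code of your own. Each camera call takes 0.05 s, during which the arm holds its last target. There are 200 camera calls.

## Working session

There is one attempt and no reset: what is moved stays moved. The work goes in short steps, Python scripts to look and compute and a tool call to move; the robot and the scene stay as the last step left them, time stands still between calls to the robot, and variables do not carry over. Pictures are saved under pics/ and viewed, at most 10 in all, crops included, and the job is handed in when it is done.

Besides the shell and the picture viewer there is one more tool, called after "Call:" by a JSON object that holds its "op" and its "data". apply_moves: Moves the arm, as the interface text tells. Its arguments: {"type":"object","properties":{"targets":{"type":"array"},"force":{"type":"number"}},"required":["targets"]}

```bash
ls; mkdir -p pics
python3 - <<'E'
from bench import sensors, optics, r
import cv2, numpy as np
a=optics.snapshot("top"); b=optics.snapshot("side")
cv2.imwrite("pics/top.png",a[...,::-1]); cv2.imwrite("pics/side.png",b[...,::-1])
for n in("top","side","wrist"):
    c=optics.get_calibration(n); print(n,np.round(c["camera_matrix"],1).tolist(),np.round(c["pose"],3).tolist())
s=sensors.sense(); print(s)
E
```

```text
pics
top [[457.7, 0.0, 252.9], [0.0, 457.7, 192.1], [0.0, 0.0, 1.0]] [[-0.015, -0.98, 0.198, 345.253], [-1.0, 0.013, -0.015, 13.102], [0.012, -0.198, -0.98, 1056.612], [0.0, 0.0, 0.0, 1.0]]
side [[376.0, 0.0, 259.8], [0.0, 376.0, 181.5], [0.0, 0.0, 1.0]] [[0.891, -0.289, 0.351, 252.019], [-0.455, -0.542, 0.707, -541.873], [-0.014, -0.789, -0.614, 562.461], [0.0, 0.0, 0.0, 1.0]]
wrist [[299.3, 0.0, 253.6], [0.0, 299.3, 195.5], [0.0, 0.0, 1.0]] [[0.392, 0.887, 0.244, 174.196], [0.92, -0.377, -0.108, 578.149], [-0.003, 0.267, -0.964, 372.36], [0.0, 0.0, 0.0, 1.0]]
{'time': 0.1, 'joint_pos': array([ 6.19716614e+01,  7.51024057e+00,  8.53233843e+01, -2.73567880e-03,
        8.72629703e+01, -4.89286153e+00]), 'qd': array([ 0.03910622, -0.06941167, -0.08895594,  0.01214114, -0.07424569,
       -0.07178131]), 'joint_efforts': array([ 1.38859552e-03, -5.70952034e+01, -5.01941264e+01, -1.59762812e-04,
        8.23139999e-03, -9.90066184e-06]), 'tool_pos': array([235.49919291, 551.3020017 , 230.35167751]), 'tcp_rot': array([-1.79903524e+02, -5.51649807e-03,  1.56864651e+02]), 'ft_force': array([ 0.2318237 , -0.16167217,  0.35447063]), 'wrist_torque': array([ 0.05345493, -0.01542396, -0.03445265]), 'grip_force': 0.0, 'finger_gap': 85.23658308133354}
```

View pics/top.png

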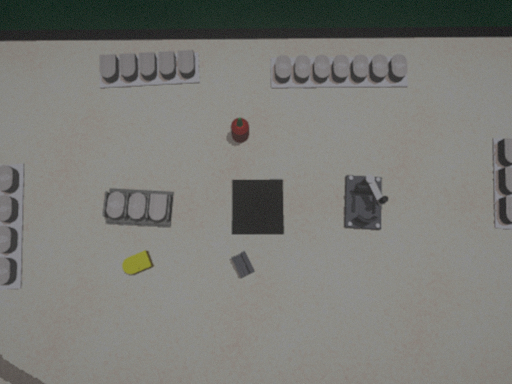

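View pics/side.png

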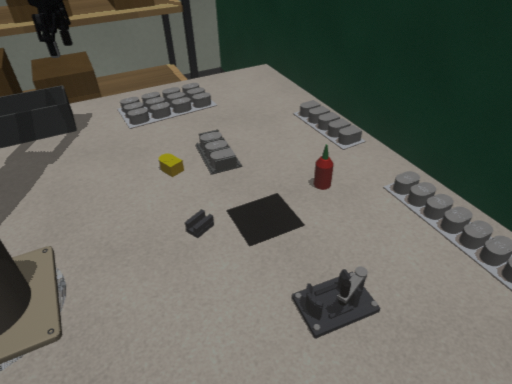

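The top view shows the tray at about (138,207) with three shells at (117,205), (138,206) and (158,207). It also shows the mat at (258,207), the fixture at (363,202) with its keeper arm to about (383,199), the glue bottle at (240,130), the V-block at (243,264) and a yellow look-alike at (138,263). The side view agrees. Of the three tray shells, (158,207) looks square at one end, so I'll confirm that in an enlarged crop.

Run:
```python
import cv2, numpy as np
a=cv2.imread("pics/top.png")
f=lambda x,y,w,h,s:cv2.resize(a[y:y+h,x:x+w],None,fx=s,fy=s,interpolation=cv2.INTER_CUBIC)
p=f(98,180,80,55,5); q=f(335,165,80,75,5)
m=np.hstack([cv2.copyMakeBorder(p,0,375-275,0,0,cv2.BORDER_CONSTANT),q])
cv2.imwrite("pics/crop1.png",np.clip(m*1.6,0,255).astype(np.uint8))
```

```text
(no output)
```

View pics/crop1.png

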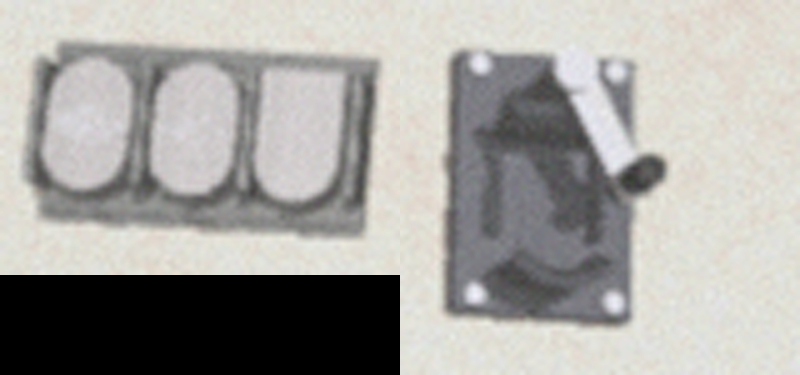

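The crop confirms it. The left shell (117,205) and middle shell (138,206) have both ends round. The right shell (158,207) is cut square at the top edge (world +x) and round at the bottom, so it's the one to load. In the fixture the pivot is at the top (~(369,178)), the round cheek is at the bottom, and the keeper is swung about 0.5 rad to the right.

Next are the rough positions.

```bash
cat > h.py <<'E'
from bench import sensors, optics, r
import cv2, numpy as np
from scipy.spatial.transform import Rotation as R
def ray(c,px,z):
    K=c["camera_matrix"];P=np.array(c["pose"])
    d=P[:3,:3]@np.linalg.inv(K)@np.array([px[0],px[1],1.]); t=(z-P[2,3])/d[2]
    return (P[:3,3]+t*d)[:2]
def proj(c,p):
    P=np.linalg.inv(np.array(c["pose"])); q=np.array(c["camera_matrix"])@(P[:3,:3]@np.array(p,float)+P[:3,3]); return q[:2]/q[2]
E
python3 - <<'E'
from h import *
c=optics.get_calibration("top"); a=cv2.imread("pics/top.png")
C=lambda x,y:(98+x/5,180+y/5)
D=lambda x,y:(335+(x-400)/5,165+y/5)
print("shell top corners/round", [ray(c,C(*p),36).round(1) for p in [(265,70),(345,70),(297,203)]])
print("ovals mid", [ray(c,C(*p),36).round(1) for p in [(88,123),(193,130)]])
print("tray", [ray(c,C(*p),4).round(1) for p in [(60,42),(378,60),(363,233),(40,217)]])
print("fixt", [ray(c,D(*p),12).round(1) for p in [(450,52),(633,55),(630,322),(447,317)]])
print("pivot", ray(c,D(572,65),77), "handle",ray(c,D(645,172),96))
g=cv2.cvtColor(a,cv2.COLOR_BGR2GRAY)
m=(g[170:245,225:295]<45).astype(np.uint8); 
n,l,s,ce=cv2.connectedComponentsWithStats(m); i=1+s[1:,4].argmax(); print("mat",ray(c,ce[i]+[225,170],3),s[i])
cal=optics.get_calibration("wrist"); s=sensors.sense()
T=np.eye(4);T[:3,:3]=R.from_euler("xyz",s["tcp_rot"],degrees=True).as_matrix();T[:3,3]=s["tool_pos"]
print((np.linalg.inv(T)@cal["pose"]).round(3))
for n in ["glue"]: print(ray(c,(240,138),0))
E
```

```text
shell top corners/round [array([549.6, 228.6]), array([549.1, 192.4]), array([488.6, 212.5])]
ovals mid [array([526.3, 307.4]), array([522.5, 260.1])]
tray [array([570.6, 331.4]), array([560.1, 182.7]), array([478.8, 188.1]), array([488.2, 336.8])]
fixt [array([ 593.1, -220. ]), array([ 590.6, -306.3]), array([ 464.6, -295.9]), array([ 468.1, -211.7])]
pivot [ 571.15396094 -259.10804068] handle [ 519.36476056 -282.10060017]
mat [513.22076977 -22.16839056] [ 13  24  45  32 345]
[[ 0.00000e+00 -9.64000e-01 -2.67000e-01  6.69360e+01]
 [ 1.00000e+00  1.00000e-03 -2.00000e-03  3.63000e-01]
 [ 2.00000e-03 -2.67000e-01  9.64000e-01 -1.42003e+02]
 [ 0.00000e+00  0.00000e+00  0.00000e+00  1.00000e+00]]
[691.77524238  26.04677821]
```

Call:
{"op": "apply_moves", "data": {"targets": [[0, 0, 0, 0, 0, 0.167, 0], [0, 0, 0, 0, 0, 0.167, 0], [0, 0, 0, 0, 0, 0.167, 0], [0, 0, 0, 0, 0, 0.167, 0], [0, 0, 0, 0, 0, 0.167, 0], [0, 0, 0, 0, 0, 0.167, 0], [0, 0, 0, 0, 0, 0.167, 0], [-40, 35.5, 4, 0, 0, 0, 0], [-40, 35.5, 4, 0, 0, 0, 0], [-40, 35.5, 4, 0, 0, 0, 0], [-40, 35.5, 4, 0, 0, 0, 0], [-40, 35.5, 4, 0, 0, 0, 0], [-40, 35.5, 4, 0, 0, 0, 0], [-40, 35.5, 4, 0, 0, 0, 0], [-40, 35.5, 4, 0, 0, 0, 0], [0, 0, 0, 0, 0, 0, 0], [0, 0, 0, 0, 0, 0, 0]]}}

```text
time: 2.22
tool_pos: [518.6, 231.3, 198.8]
tcp_rot: [-179.9, -0.0, 89.8]
ft_force: [-1.4, 0.8, 0.6]
finger_gap: 85.5
grip_force: 0.0
```

Run:
```python
from h import *
s=sensors.sense(); print(s["tool_pos"],s["tcp_rot"],s["time"],s["ft_force"])
c=optics.get_calibration("wrist"); a=optics.snapshot("wrist")
cv2.imwrite("pics/w1.png",a[...,::-1]); np.save("w1.npy",np.array(c["pose"]))
```

```text
[518.61595434 231.27219306 198.8100926 ] [-1.79929435e+02 -5.88165111e-03  8.98423669e+01] 2.225 [-1.36864274  0.82323674  0.59631177]
```

View pics/w1.png

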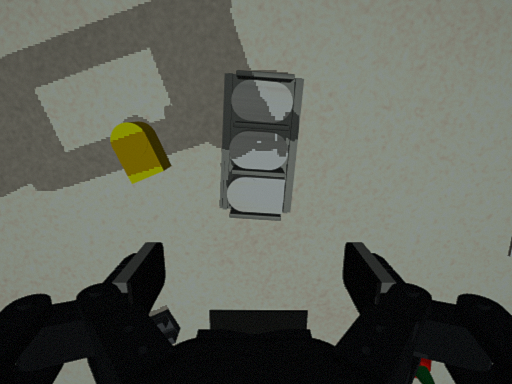

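The wrist view shows the target shell nearest the gripper at about (256,195), round to the left (world -x) and flat to the right at column ~284. The ovals are at (262,100) and (260,150), and the yellow look-alike at (138,153) is clear of the tray.

Run:
```python
from h import *
a=cv2.imread("pics/w1.png"); c=optics.get_calibration("wrist"); c["pose"]=np.load("w1.npy")
g=cv2.cvtColor(a,cv2.COLOR_BGR2GRAY)
print(g[195,218:302].tolist()); print(g[165:225,256].tolist())
m=(g>175).astype(np.uint8); m[:,:215]=0;m[:,300:]=0;m[:172]=0;m[220:]=0
n,l,s,ce=cv2.connectedComponentsWithStats(m); i=1+s[1:,4].argmax(); print(s[i],ce[i])
k=cv2.findContours((l==i).astype(np.uint8),0,1)[0][0][:,0]
w=np.array([ray(c,p,36) for p in k]).astype(np.float32)
print("shell rect",cv2.minAreaRect(w), w.min(0),w.max(0))
for n,ps,z in [("tray corners",[(224,73),(303,79),(291,212),(221,208)],36),("part end",[(231,217),(281,219)],4),("yellow",[(110,130),(170,165),(135,180)],20)]:
    print(n,[ray(c,p,z).round(1).tolist() for p in ps])
```

```text
[143, 141, 99, 89, 89, 90, 91, 89, 92, 140, 145, 142, 140, 140, 141, 143, 140, 141, 141, 142, 142, 141, 142, 142, 141, 139, 139, 142, 142, 141, 141, 140, 142, 142, 141, 141, 141, 140, 141, 141, 142, 144, 141, 142, 140, 142, 141, 141, 142, 140, 142, 140, 143, 141, 142, 142, 141, 142, 142, 141, 140, 141, 141, 143, 144, 124, 64, 89, 100, 99, 96, 98, 96, 100, 136, 142, 140, 139, 140, 139, 136, 138, 136, 138]
[141, 143, 144, 147, 65, 22, 57, 100, 101, 95, 70, 39, 63, 148, 143, 141, 141, 142, 141, 140, 141, 142, 143, 140, 144, 140, 142, 143, 141, 143, 141, 141, 139, 141, 140, 141, 140, 140, 141, 143, 141, 141, 141, 140, 143, 144, 145, 91, 23, 23, 63, 100, 90, 86, 110, 141, 143, 139, 133, 135]Traceback (most recent call last):
  File "<stdin>", line 6, in <module>
ValueError: attempt to get argmax of an empty sequence
```

Run:
```python
from h import *
a=cv2.imread("pics/w1.png"); c=optics.get_calibration("wrist"); c["pose"]=np.load("w1.npy")
g=cv2.cvtColor(a,cv2.COLOR_BGR2GRAY)
m=(g>118).astype(np.uint8); m[:,:223]=0;m[:,290:]=0;m[:173]=0;m[214:]=0
n,l,s,ce=cv2.connectedComponentsWithStats(m,connectivity=4); i=1+s[1:,4].argmax(); print(s[i],ce[i])
k=cv2.findContours((l==i).astype(np.uint8),0,1)[0][0][:,0]
w=np.array([ray(c,p,36) for p in k]).astype(np.float32)
print("shell rect",cv2.minAreaRect(w), w.min(0),w.max(0))
E=[ (ray(c,(np.max(np.where(l[y]==i)[0]),y),36)) for y in range(182,208)]; E=np.array(E)
print("flat edge slope dx/dy",np.polyfit(E[:,1],E[:,0],1)[0])
for n,ps,z in [("yellow",[(110,130),(170,165),(135,180)],20),("lane ends",[(224,73),(221,208),(303,79),(291,212)],36)]:
    print(n,[ray(c,p,z).round(1).tolist() for p in ps])
```

```text
[ 227  177   63   37 1798] [256.6596218  194.79365962]
shell rect ((524.4610595703125, 214.26617431640625), (37.382198333740234, 67.50979614257812), 86.25312805175781) [490.80505 194.29808] [556.98065 233.87244]
flat edge slope dx/dy 0.06948044925976478
yellow [[368.3, 281.1], [428.5, 243.9], [388.8, 227.3]]
lane ends [[491.2, 334.7], [484.1, 200.1], [566.4, 329.1], [559.1, 195.4]]
```

Call:
{"op": "apply_moves", "data": {"targets": [[0, 0, 0, 0, 0, 0.067, 0], [-18.7, 2.7, 30, 0, 0, 0, 0], [0, 0, 40, 0, 0, 0, 0], [0, 0, 40, 0, 0, 0, 0], [0, 0, 30, 0, 0, 0, 0], [0, 0, 15, 0, 0, 0, 0], [0, 0, 15, 0, 0, 0, 0], [0, 0, 8, 0, 0, 0, 0], [0, 0, 8, 0, 0, 0, 0], [0, 0, 0, 0, 0, 0, 0], [0, 0, 0, 0, 0, 0, 0.2], [0, 0, 0, 0, 0, 0, 0.3], [0, 0, 0, 0, 0, 0, 0.4], [0, 0, 0, 0, 0, 0, 0.5], [0, 0, 0, 0, 0, 0, 0.5], [0, 0, 0, 0, 0, 0, 0.5]], "force": 30}}

```text
time: 4.28
tool_pos: [521.2, 212.5, 14.2]
tcp_rot: [179.9, -0.0, 86.0]
ft_force: [-0.5, -1.1, 6.6]
finger_gap: 59.1
grip_force: 33.0
```

Call:
{"op": "apply_moves", "data": {"targets": [[0, 0, -3, 0, 0, 0, 0.6], [0, 0, -8, 0, 0, 0, 0.6], [0, 0, -15, 0, 0, 0, 0.6], [0, 0, -25, 0, 0, 0, 0.6], [0, 0, -30, 0, 0, 0, 0.6], [0, 0, -20, 0, 0, 0, 0.6], [0, 0, 0, 0, 0, 0, 0.6], [0, 0, 0, 0, 0, 0, 0.6]]}}

```text
time: 5.28
tool_pos: [519.9, 212.1, 113.3]
tcp_rot: [-179.9, 0.0, 86.0]
ft_force: [-0.9, 1.1, -2.6]
finger_gap: 59.3
grip_force: 32.9
```

Run:
```python
from h import *
c=optics.get_calibration("top"); a=cv2.imread("pics/top.png"); g=cv2.cvtColor(a,cv2.COLOR_BGR2GRAY)
m=(g<60).astype(np.uint8); m[:172]=0;m[240:]=0;m[:,:224]=0;m[:,292:]=0
k=max(cv2.findContours(m,0,1)[0],key=cv2.contourArea); r_=cv2.boxPoints(cv2.minAreaRect(k)); print(r_)
w=np.array([ray(c,p,3) for p in r_]); print(w.round(1),w.mean(0))
s=sensors.sense(); print(s["tool_pos"],s["tcp_rot"],s["ft_force"],s["finger_gap"],s["grip_force"],s["joint_pos"])
```

```text
[[233. 180.]
 [282. 180.]
 [282. 233.]
 [233. 233.]]
[[587.4  43.5]
 [586.  -72.2]
 [460.5 -68.7]
 [462.1  44.4]] [523.99111715 -13.23626351]
[519.873771   212.13826558 113.32015335] [-1.79928352e+02  2.85465414e-02  8.60447077e+01] [-0.93030423  1.10112395 -2.57545865] 59.29702456432276 32.873167991638184 [ 1.69671410e+01  6.62417971e+00  9.88056357e+01 -1.11856951e-03
  7.46473022e+01  2.09227480e+01]
```

Call:
{"op": "apply_moves", "data": {"targets": [[-20, 1.4, 0, 0, 0, 0, 0.6], [-40, 2.8, 0, 0, 0, 0, 0.6], [-50, 3.5, 0, 0, 0, 0, 0.6], [-50, 3.5, 0, 0, 0, 0, 0.6], [-40, 2.8, 0, 0, 0, 0, 0.6], [-24.5, 1.7, 20, 0, 0, 0, 0.6], [0, 0, 30, 0, 0, 0, 0.6], [0, 0, 25, 0, 0, 0, 0.6], [0, 0, 12, 0, 0, 0, 0.6], [0, 0, 6, 0, 0, 0, 0.6], [0, 0, 3, 0, 0, 0, 0.6], [0, 0, 1, 0, 0, 0, 0.6], [0, 0, 0, 0, 0, 0, 0.6], [0, 0, 0, 0, 0, 0, 0.6]]}}

```text
time: 7.02
tool_pos: [521.1, -12.7, 17.8]
tcp_rot: [179.9, 0.0, 86.1]
ft_force: [0.1, 0.1, -0.9]
finger_gap: 59.1
grip_force: 32.9
```

Call:
{"op": "apply_moves", "data": {"targets": [[0, 0, 1, 0, 0, 0, 0.6], [0, 0, 1, 0, 0, 0, 0.6], [0, 0, 0, 0, 0, 0, 0.6]]}}

```text
time: 7.4
tool_pos: [520.5, -12.7, 15.1]
tcp_rot: [-180.0, -0.0, 86.0]
ft_force: [-0.5, -0.4, -2.0]
finger_gap: 59.1
grip_force: 32.9
```

Call:
{"op": "apply_moves", "data": {"targets": [[0, 0, 1, 0, 0, 0, 0.6], [0, 0, 0.5, 0, 0, 0, 0.6], [0, 0, 0, 0, 0, 0, 0.6]]}}

```text
time: 7.78
tool_pos: [520.6, -12.7, 13.7]
tcp_rot: [-180.0, -0.0, 86.0]
ft_force: [0.2, 0.5, -2.1]
finger_gap: 58.9
grip_force: 32.9
```

Call:
{"op": "apply_moves", "data": {"targets": [[0, 0, 0.5, 0, 0, 0, 0.6], [0, 0, 0.5, 0, 0, 0, 0.6], [0, 0, 0, 0, 0, 0, 0.6]]}}

```text
time: 8.15
tool_pos: [520.8, -12.7, 13.2]
tcp_rot: [180.0, 0.0, 86.1]
ft_force: [-2.9, 0.3, 4.8]
finger_gap: 59.1
grip_force: 33.3
```

Call:
{"op": "apply_moves", "data": {"targets": [[0, 0, 0.5, 0, 0, 0, 0.6], [0, 0, 0.5, 0, 0, 0, 0.6], [0, 0, 0, 0, 0, 0, 0.6]]}}

```text
time: 8.52
tool_pos: [520.8, -12.7, 13.1]
tcp_rot: [-180.0, 0.0, 86.1]
ft_force: [-9.3, 0.9, 15.5]
finger_gap: 59.0
grip_force: 34.0
```

Call:
{"op": "apply_moves", "data": {"targets": [[0, 0, -0.8, 0, 0, 0, 0.6], [0, 0, 0, 0, 0, 0, 0.3], [0, 0, 0, 0, 0, 0, 0.2], [0, 0, 0, 0, 0, 0, 0.0], [0, 0, 0, 0, 0, 0, 0.0], [0, 0, 0, 0, 0, 0, 0.0], [0, 0, -15, 0, 0, 0, 0.0], [0, 0, -40, 0, 0, 0, 0.0], [0, 0, -50, 0, 0, 0, 0.0], [0, 0, -50, 0, 0, 0, 0.0], [0, 0, -30, 0, 0, 0, 0.0]]}}

```text
time: 9.9
tool_pos: [521.9, -12.8, 202.2]
tcp_rot: [179.7, 0.0, 86.1]
ft_force: [0.0, -0.2, -1.2]
finger_gap: 85.4
grip_force: 0.0
```

Call:
{"op": "apply_moves", "data": {"targets": [[-43.2, -4, 0, 0, 0, 0, 0], [-43.2, -4, 0, 0, 0, 0, 0], [-43.2, -4, 0, 0, 0, 0, 0], [-43.2, -4, 0, 0, 0, 0, 0], [-43.2, -4, 0, 0, 0, 0, 0], [-43.2, -4, 0, 0, 0, 0, 0], [0, 0, 0, 0, 0, 0.155, 0], [0, 0, 0, 0, 0, 0.155, 0], [0, 0, 0, 0, 0, 0.155, 0], [0, 0, 0, 0, 0, 0.155, 0], [0, 0, 0, 0, 0, 0.155, 0], [0, 0, 0, 0, 0, 0.155, 0], [0, 0, 0, 0, 0, 0.155, 0], [0, 0, 0, 0, 0, 0, 0], [0, 0, 0, 0, 0, 0, 0]]}}

```text
time: 11.78
tool_pos: [478.9, -269.7, 198.2]
tcp_rot: [180.0, -0.0, 24.1]
ft_force: [0.9, 0.0, 0.2]
finger_gap: 85.7
grip_force: 0.0
```

Run:
```python
from h import *
s=sensors.sense(); print(s["tool_pos"],s["tcp_rot"],s["time"],s["ft_force"])
c=optics.get_calibration("wrist"); a=optics.snapshot("wrist")
cv2.imwrite("pics/w2.png",a[...,::-1]); np.save("w2.npy",np.array(c["pose"]))
b=a[0:300,100:420,::-1]; cv2.imwrite("pics/w2c.png",cv2.resize(np.clip(b*1.7,0,255).astype(np.uint8),None,fx=2,fy=2,interpolation=cv2.INTER_CUBIC))
```

```text
[ 478.93543658 -269.66988038  198.20831178] [ 1.79968178e+02 -1.82356165e-02  2.40822833e+01] 11.775 [0.93743742 0.0106108  0.23879686]
```

View pics/w2c.png

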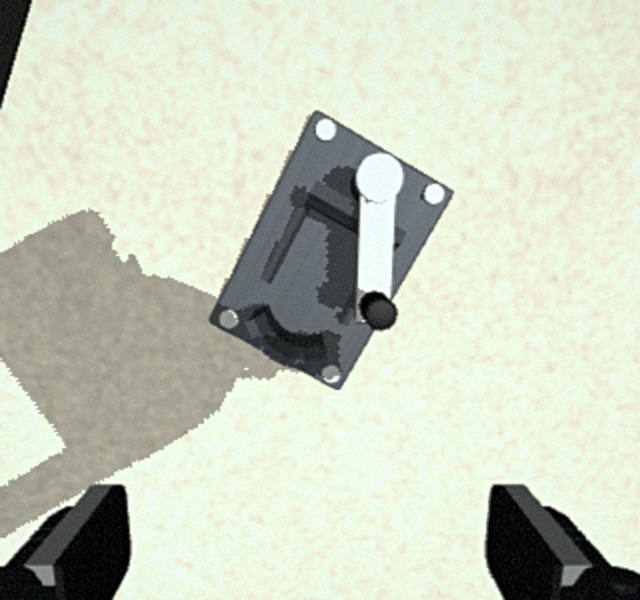

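The enlarged view (crop pixels) shows the plate corners at (316,111), (453,191), (338,389) and (211,320), the pivot cap at (380,177) and the handle top at (380,310). The round cheek is at the lower left, as expected.

```bash
cat > fix.py <<'E'
from h import *
def fixture(c,px,show=True):
    # px: corners in full-image pixels, order (+x,+y),(+x,-y),(-x,-y),(-x,+y)
    w=np.array([ray(c,p,12) for p in px]); L=np.array([[75,42],[75,-42],[-49,-42],[-49,42.]])
    M=cv2.estimateAffinePartial2D(L,w,method=cv2.LMEDS)[0]
    A=L-L.mean(0);B=w-w.mean(0); th=np.arctan2((A[:,0]*B[:,1]-A[:,1]*B[:,0]).sum(),(A*B).sum())
    Rt=np.array([[np.cos(th),-np.sin(th)],[np.sin(th),np.cos(th)]]); o=w.mean(0)-Rt@L.mean(0)
    print("sides",[round(float(np.linalg.norm(w[i]-w[i-1])),1) for i in range(4)],"origin",o.round(1),"yaw",round(np.degrees(th),2),"res",(w-(L@Rt.T+o)).round(1).tolist())
    return o,th
E
python3 - <<'E'
from fix import *
a=cv2.imread("pics/w2.png"); c=optics.get_calibration("wrist"); c["pose"]=np.load("w2.npy")
px=np.array([(316,111),(453,191),(338,389),(211,320)])/2+[100,0]
g=cv2.cvtColor(a,cv2.COLOR_BGR2GRAY)
# refine each plate edge: fit lines through gradient maxima across the edge
def line(p,q):
    p,q=np.array(p),np.array(q); n=np.array([q[1]-p[1],p[0]-q[0]])/np.linalg.norm(q-p); out=[]
    G=cv2.GaussianBlur(g,(3,3),0).astype(np.float32)
    for t in np.linspace(.12,.88,40):
        o=p+t*(q-p); k=np.arange(-5,5.01,.25); pts=o+k[:,None]*n
        v=cv2.remap(G,pts[:,0].astype(np.float32)[None],pts[:,1].astype(np.float32)[None],1)[0]
        d=np.abs(np.gradient(v)); out.append(o+k[d.argmax()]*n) if d.max()>3 else 0
    out=np.array(out,np.float32); return cv2.fitLine(out,cv2.DIST_HUBER,0,.01,.01).ravel()
Ls=[line(px[i],px[(i+1)%4]) for i in range(4)]
def inter(a,b):
    s=np.linalg.solve(np.array([[a[0],-b[0]],[a[1],-b[1]]]),[b[2]-a[2],b[3]-a[3]]); return np.array([a[2]+s[0]*a[0],a[3]+s[0]*a[1]])
cp=[inter(Ls[i-1],Ls[i]) for i in range(4)]; print(np.round(cp,1).tolist())
fixture(c,px); o,th=fixture(c,cp)
pv=ray(c,np.array((380,177))/2+[100,0],77); h=ray(c,np.array((380,310))/2+[100,0],96)
print("pivot",pv,"handle",h,np.linalg.norm(h-pv),"pivot from fixture",o+55*np.array([np.cos(th),np.sin(th)]))
v=h-pv; print("q",np.angle(np.exp(1j*(np.arctan2(v[1],v[0])-th-np.pi))))
E
```

```text
[[256.6000061035156, 53.29999923706055], [327.29998779296875, 95.19999694824219], [269.20001220703125, 195.39999389648438], [202.6999969482422, 160.5]]
sides [120.4, 81.1, 121.9, 80.8] origin [ 517.5 -258.8] yaw -4.5 res [[-1.9, -1.3], [-1.0, 1.6], [1.1, 1.5], [1.7, -1.8]]
sides [123.4, 83.9, 123.4, 84.0] origin [ 517.2 -257.9] yaw -4.45 res [[-0.4, -0.1], [-0.2, 0.0], [0.4, 0.0], [0.2, 0.0]]
pivot [ 571.25334438 -262.23944081] handle [ 522.99567346 -283.24465376] 52.630996321121685 pivot from fixture [ 572.07382698 -262.19931549]
q 0.4882416489480231
```

Call:
{"op": "apply_moves", "data": {"targets": [[16.8, 15.2, 0, 0, 0, 0, 0], [16.9, 15.1, 0, 0, 0, 0, 0], [0, 0, 40, 0, 0, 0, 0], [0, 0, 40, 0, 0, 0, 0.2], [0, 0, 30, 0, 0, 0, 0.3], [0, 0, 15, 0, 0, 0, 0.4], [0, 0, 0, 0, 0, 0, 0.6], [0, 0, 0, 0, 0, 0, 0.7], [0, 0, 0, 0, 0, 0, 0.8], [0, 0, 0, 0, 0, 0, 0.9], [0, 0, 0, 0, 0, 0, 0.95], [0, 0, 0, 0, 0, 0, 0.95]], "force": 20}}

```text
time: 13.32
tool_pos: [522.9, -284.3, 74.2]
tcp_rot: [179.9, -0.1, 23.9]
ft_force: [-0.2, 0.8, 7.7]
finger_gap: 13.2
grip_force: 21.2
```

Call:
{"op": "apply_moves", "data": {"targets": [[0.3, 4.1, 0, 0, 0, -0.075, 0.95], [0.6, 8.2, 0, 0, 0, -0.15, 0.95], [0.6, 8.2, 0, 0, 0, -0.15, 0.95], [0.6, 8.2, 0, 0, 0, -0.15, 0.95], [0.6, 8.2, 0, 0, 0, -0.15, 0.95], [0.6, 8.2, 0, 0, 0, -0.15, 0.95], [0.6, 8.2, 0, 0, 0, -0.15, 0.95], [0.6, 8.2, 0, 0, 0, -0.15, 0.95], [0.6, 8.2, 0, 0, 0, -0.15, 0.95], [0.6, 8.2, 0, 0, 0, -0.15, 0.95], [0.3, 4.1, 0, 0, 0, -0.075, 0.95], [0, 0, 0, 0, 0, 0, 0.95], [0, 0, 0, 0, 0, 0, 0.95]]}}

```text
time: 14.95
tool_pos: [591.3, -312.0, 74.2]
tcp_rot: [179.9, -0.0, 109.9]
ft_force: [-3.7, 6.9, 10.1]
finger_gap: 12.9
grip_force: 21.6
```

Call:
{"op": "apply_moves", "data": {"targets": [[0, 0, 0, 0, 0, 0, 0.7], [0, 0, 0, 0, 0, 0, 0.5], [0, 0, 0, 0, 0, 0, 0.3], [0, 0, -10, 0, 0, 0, 0], [0, 0, -35, 0, 0, 0, 0], [0, 0, -40, 0, 0, 0, 0], [0, 0, -40, 0, 0, 0, 0], [29.7, -8.4, 0, 0, 0, 0, 0], [29.7, -8.4, 0, 0, 0, 0, 0], [0, 0, 0, 0, 0, -0.165, 0], [0, 0, 0, 0, 0, -0.165, 0], [0, 0, 0, 0, 0, -0.165, 0], [0, 0, 0, 0, 0, -0.165, 0], [0, 0, 0, 0, 0, -0.165, 0], [0, 0, 0, 0, 0, -0.165, 0], [0, 0, 0, 0, 0, -0.165, 0], [0, 0, 0, 0, 0, 0, 0], [0, 0, 0, 0, 0, 0, 0]]}}

```text
time: 17.2
tool_pos: [554.9, -262.9, 198.0]
tcp_rot: [-180.0, 0.0, 175.8]
ft_force: [0.7, 0.2, 0.5]
finger_gap: 85.4
grip_force: 0.0
```

Run:
```python
from h import *
s=sensors.sense(); print(s["tool_pos"],s["tcp_rot"],s["time"],s["joint_pos"])
c=optics.get_calibration("wrist"); a=optics.snapshot("wrist")
cv2.imwrite("pics/w3.png",a[...,::-1]); np.save("w3.npy",np.array(c["pose"]))
for q in [(75,42),(75,-42),(-49,-42),(-49,42)]:
    t=np.radians(-4.45); print(proj(c,(517.2+q[0]*np.cos(t)-q[1]*np.sin(t),-257.9+q[0]*np.sin(t)+q[1]*np.cos(t),12)).round(1))
b=a[0:300,100:420,::-1]; cv2.imwrite("pics/w3c.png",cv2.resize(np.clip(b*1.7,0,255).astype(np.uint8),None,fx=2,fy=2,interpolation=cv2.INTER_CUBIC))
```

```text
[ 554.89666324 -262.93401001  198.03777235] [-1.79986008e+02  2.77203577e-02  1.75784194e+02] 17.2 [-3.01363411e+01  1.05469087e+01  8.53496580e+01 -4.69883872e-04
  8.40723853e+01 -1.15920483e+02]
[292.2 206.6]
[219.1 206.2]
[216.   92.3]
[296.9  92.7]
```

View pics/w3c.png

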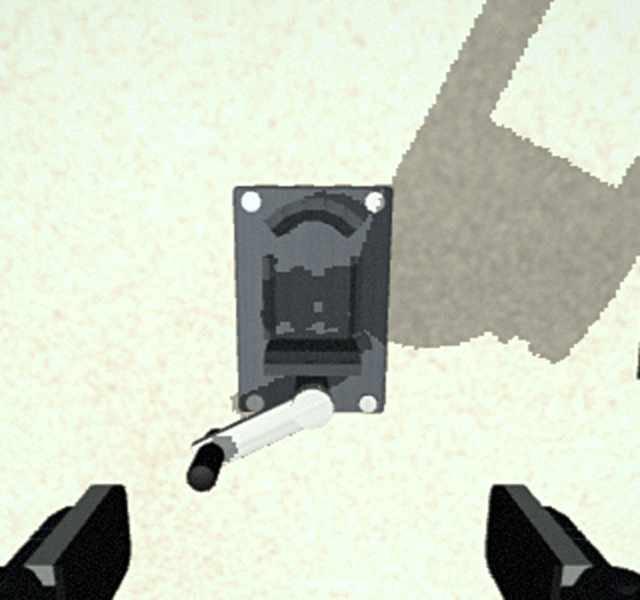

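The keeper now points to the lower left, clear of the pocket. The plate corners are at crop (234,186), (391,186), (384,412) and about (238,411).

Run:
```python
from fix import *
a=cv2.imread("pics/w3.png"); c=optics.get_calibration("wrist"); c["pose"]=np.load("w3.npy")
px=np.array([(384,412),(238,411),(234,186),(391,186)])/2+[100,0]
g=cv2.cvtColor(a,cv2.COLOR_BGR2GRAY); G=cv2.GaussianBlur(g,(3,3),0).astype(np.float32)
def line(p,q,t0=.12,t1=.88):
    p,q=np.array(p),np.array(q); n=np.array([q[1]-p[1],p[0]-q[0]])/np.linalg.norm(q-p); out=[]
    for t in np.linspace(t0,t1,40):
        o=p+t*(q-p); k=np.arange(-4,4.01,.25); pts=o+k[:,None]*n
        v=cv2.remap(G,pts[:,0].astype(np.float32)[None],pts[:,1].astype(np.float32)[None],1)[0]
        d=np.abs(np.gradient(v)); out.append(o+k[d.argmax()]*n)
    return cv2.fitLine(np.array(out,np.float32),cv2.DIST_HUBER,0,.01,.01).ravel()
Ls=[line(px[0],px[1],.05,.3),line(px[1],px[2],.15),line(px[2],px[3]),line(px[3],px[0])]
def inter(a,b):
    s=np.linalg.solve(np.array([[a[0],-b[0]],[a[1],-b[1]]]),[b[2]-a[2],b[3]-a[3]]); return np.array([a[2]+s[0]*a[0],a[3]+s[0]*a[1]])
cp=[inter(Ls[i-1],Ls[i]) for i in range(4)]; print(np.round(cp,1).tolist())
fixture(c,px); fixture(c,cp)
P=ray(c,np.array((315,407))/2+[100,0],77); H=ray(c,np.array((202,478))/2+[100,0],96); v=H-P
print(P,H,np.linalg.norm(v),np.degrees(np.arctan2(v[1],v[0]))+180+4.45)
```

```text
[[291.8999938964844, 206.89999389648438], [218.6999969482422, 200.8000030517578], [216.0, 92.19999694824219], [296.1000061035156, 92.9000015258789]]
sides [123.0, 83.8, 122.4, 81.5] origin [ 517.  -258.1] yaw -4.43 res [[-0.6, -0.1], [-0.7, 0.1], [0.9, 1.2], [0.4, -1.2]]
sides [124.2, 84.3, 117.6, 83.1] origin [ 515.7 -257.9] yaw -5.23 res [[1.4, 0.8], [-4.4, 1.2], [1.9, -0.6], [1.0, -1.4]]
[ 568.71980515 -260.66811347] [ 591.94021531 -312.43725686] 56.738273285873255 118.60803051185356
```

Call:
{"op": "apply_moves", "data": {"targets": [[8.7, 41.2, 0, 0, 0, -0.004, 0], [8.7, 41.2, 0, 0, 0, 0, 0], [8.7, 41.2, 0, 0, 0, 0, 0], [8.7, 41.2, 0, 0, 0, 0, 0], [8.7, 41.2, 0, 0, 0, 0, 0], [8.8, 41, 0, 0, 0, 0, 0], [0, 0, 0, 0, 0, 0, 0], [0, 0, 0, 0, 0, 0, 0]]}}

```text
time: 18.25
tool_pos: [519.2, -13.2, 197.8]
tcp_rot: [-180.0, 0.0, 176.2]
ft_force: [-0.3, 0.5, 0.3]
finger_gap: 85.6
grip_force: 0.0
```

Run:
```python
from h import *
s=sensors.sense(); print(s["tool_pos"],s["tcp_rot"],s["time"])
c=optics.get_calibration("wrist"); a=optics.snapshot("wrist"); cv2.imwrite("pics/w4.png",a[...,::-1])
g=cv2.cvtColor(a,cv2.COLOR_RGB2GRAY); p0=proj(c,(520.8,-12.7,35)); print(p0)
m=(g>70).astype(np.uint8); x,y=p0.astype(int); k=np.zeros_like(m); k[y-45:y+45,x-50:x+50]=1; m*=k
n,l,st,ce=cv2.connectedComponentsWithStats(m,connectivity=4); i=l[y,x]; print(st[i], g[y,x-40:x+40:2].tolist(), g[y-50:y+50:3,x].tolist())
k=cv2.findContours((l==i).astype(np.uint8),0,1)[0][0][:,0]
w=np.array([ray(c,p,35) for p in k]).astype(np.float32); print(cv2.minAreaRect(w),w.min(0),w.max(0))
```

```text
[519.19015283 -13.19295438 197.81683041] [-1.79972541e+02  2.71409683e-02  1.76197797e+02] 18.25
[254.6145056  180.70303049]
[ 238  153   37   56 1923] [20, 17, 17, 22, 18, 21, 19, 18, 16, 17, 22, 18, 110, 164, 160, 161, 161, 161, 160, 162, 161, 159, 161, 158, 156, 156, 152, 146, 154, 159, 122, 8, 16, 22, 16, 23, 20, 16, 17, 18] [22, 13, 16, 16, 5, 15, 9, 44, 95, 96, 169, 97, 91, 166, 164, 159, 161, 159, 160, 160, 159, 159, 156, 155, 154, 152, 160, 16, 21, 23, 18, 23, 15, 51]
((521.4163208007812, -11.25108528137207), (38.4886589050293, 58.71183776855469), 86.26304626464844) [491.91855  -32.367794] [551.9641     8.250608]
```

View pics/w4.png

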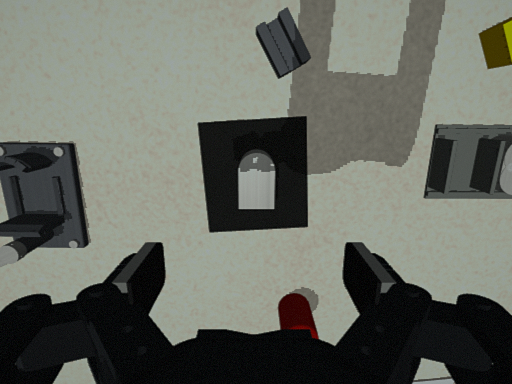

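The shell stands upright on the mat at about (256,181), round end up, with the glue bottle and V-block untouched. Measured pose is (521,-12), yaw -3.8°, which agrees with where I set it down.

Call:
{"op": "apply_moves", "data": {"targets": [[-1.6, 1.2, 40, 0, 0, 0, 0], [0, 0, 50, 0, 0, 0, 0], [0, 0, 40, 0, 0, 0, 0], [0, 0, 30, 0, 0, 0, 0], [0, 0, 12, 0, 0, 0, 0.1], [0, 0, 8, 0, 0, 0, 0.2], [0, 0, 3, 0, 0, 0, 0.3], [0, 0, 0, 0, 0, 0, 0.4], [0, 0, 0, 0, 0, 0, 0.45], [0, 0, 0, 0, 0, 0, 0.5], [0, 0, 0, 0, 0, 0, 0.55], [0, 0, 0, 0, 0, 0, 0.6], [0, 0, 0, 0, 0, 0, 0.7], [0, 0, 0, 0, 0, 0, 0.8], [0, 0, 0, 0, 0, 0, 0.8]], "force": 35}}

```text
time: 20.18
tool_pos: [521.2, -11.7, 15.1]
tcp_rot: [180.0, 0.1, 176.2]
ft_force: [-0.6, 1.0, 6.1]
finger_gap: 37.3
grip_force: 36.6
```

Call:
{"op": "apply_moves", "data": {"targets": [[0, 0, -3, 0, 0, 0, 0.8], [0, 0, -12, 0, 0, 0, 0.8], [0, 0, -25, 0, 0, 0, 0.8], [0, 0, -30, 0, 0, 0.01, 0.8], [0, 0, -20, 0, 0, 0, 0.8], [-1.4, -20, 0, 0, 0, 0, 0.8], [-2.5, -40, 0, 0, 0, 0, 0.8], [-3.1, -50, 0, 0, 0, 0, 0.8], [-3.1, -50, 0, 0, 0, 0, 0.8], [-2.8, -46, 0, 0, 0, 0, 0.8], [-1.9, -30, 0, 0, 0, 0, 0.8], [-0.6, -10, 0, 0, 0, 0, 0.8], [0, 0, 0, 0, 0, 0, 0.8], [0, 0, 0, 0, 0, 0, 0.8], [0, 0, 0, 0, 0, 0, 0.8]]}}

```text
time: 22.05
tool_pos: [517.6, -257.1, 104.6]
tcp_rot: [180.0, -0.0, 175.7]
ft_force: [0.2, -0.2, -1.6]
finger_gap: 36.9
grip_force: 35.8
```

Run:
```python
from h import *
s=sensors.sense(); print(s["tool_pos"],s["tcp_rot"],s["time"],s["ft_force"],s["finger_gap"])
t=np.radians(s["tcp_rot"][2]); d=np.array([517.7,-258.2])-s["tool_pos"][:2]
print("shift x,y",d@[np.cos(t),np.sin(t)],d@[np.sin(t),-np.cos(t)])
c=optics.get_calibration("wrist"); a=optics.snapshot("wrist"); cv2.imwrite("pics/w5.png",a[...,::-1])
b=a[60:280,150:370,::-1]; cv2.imwrite("pics/w5c.png",cv2.resize(np.clip(b*1.7,0,255).astype(np.uint8),None,fx=2.5,fy=2.5,interpolation=cv2.INTER_CUBIC))
```

```text
[ 517.57904683 -257.13035338  104.60612686] [ 1.79984277e+02 -8.21494991e-03  1.75733380e+02] 22.05 [ 0.19452707 -0.15109974 -1.58015154] 36.86302053543418
shift x,y -0.20019728269804457 -1.0576836067607245
```

View pics/w5c.png

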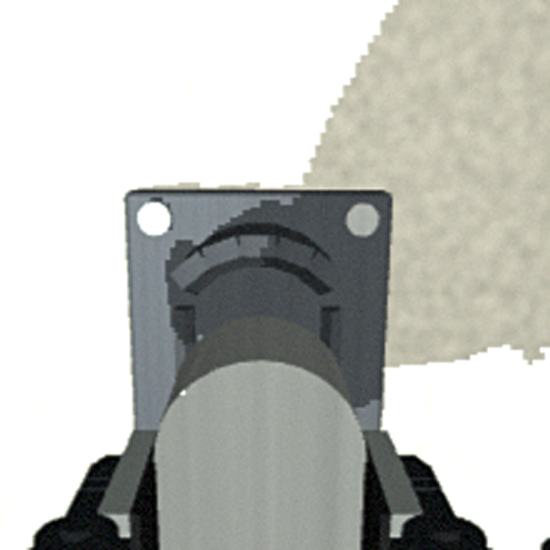

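The shell is held level above the pocket and lined up with the round cheek (arc at about (255,265)). I'll trim the position and lower it in stages, watching the force.

Call:
{"op": "apply_moves", "data": {"targets": [[-0.2, -1.1, 5, 0, 0, 0, 0.8], [0, 0, 12, 0, 0, 0, 0.8], [0, 0, 12, 0, 0, 0, 0.8], [0, 0, 6, 0, 0, 0, 0.8], [0, 0, 4, 0, 0, 0, 0.8], [0, 0, 4, 0, 0, 0, 0.8], [0, 0, 4, 0, 0, 0, 0.8], [0, 0, 0, 0, 0, 0, 0.8]]}}

```text
time: 23.1
tool_pos: [517.4, -259.3, 57.3]
tcp_rot: [180.0, -0.0, 175.7]
ft_force: [-0.6, -0.7, -1.1]
finger_gap: 37.3
grip_force: 35.8
```

Call:
{"op": "apply_moves", "data": {"targets": [[0, 0, 3, 0, 0, 0, 0.8], [0, 0, 3, 0, 0, 0, 0.8], [0, 0, 3, 0, 0, 0, 0.8], [0, 0, 0, 0, 0, 0, 0.8]]}}

```text
time: 23.6
tool_pos: [517.3, -259.2, 48.2]
tcp_rot: [180.0, -0.0, 175.7]
ft_force: [-0.6, -0.1, -0.9]
finger_gap: 37.2
grip_force: 35.8
```

Call:
{"op": "apply_moves", "data": {"targets": [[0, 0.9, 3, 0, 0, 0, 0.8], [0, 0, 3, 0, 0, 0, 0.8], [0, 0, 3, 0, 0, 0, 0.8], [0, 0, 3, 0, 0, 0, 0.8], [0, 0, 0, 0, 0, 0, 0.8]]}}

```text
time: 24.22
tool_pos: [517.3, -258.3, 36.2]
tcp_rot: [180.0, -0.0, 175.7]
ft_force: [-0.4, 0.2, -2.3]
finger_gap: 37.0
grip_force: 35.8
```

Call:
{"op": "apply_moves", "data": {"targets": [[0, 0, 2, 0, 0, 0, 0.8], [0, 0, 2, 0, 0, 0, 0.8], [0, 0, 2, 0, 0, 0, 0.8], [0, 0, 2, 0, 0, 0, 0.8], [0, 0, 0, 0, 0, 0, 0.8]]}}

```text
time: 24.85
tool_pos: [517.4, -258.4, 28.3]
tcp_rot: [180.0, -0.0, 175.7]
ft_force: [-1.0, -0.3, -1.4]
finger_gap: 37.3
grip_force: 35.8
```

No contact so far and about 4 mm left to go.

Call:
{"op": "apply_moves", "data": {"targets": [[0, 0, 1, 0, 0, 0, 0.8], [0, 0, 1, 0, 0, 0, 0.8], [0, 0, 1, 0, 0, 0, 0.8], [0, 0, 0, 0, 0, 0, 0.8]]}}

```text
time: 25.35
tool_pos: [517.5, -258.4, 25.5]
tcp_rot: [180.0, -0.0, 175.7]
ft_force: [-0.0, 0.1, -1.3]
finger_gap: 37.4
grip_force: 35.8
```

Call:
{"op": "apply_moves", "data": {"targets": [[0, 0, 0.5, 0, 0, 0, 0.8], [0, 0, 0.5, 0, 0, 0, 0.8], [0, 0, 0.5, 0, 0, 0, 0.8], [0, 0, 0, 0, 0, 0, 0.8]]}}

```text
time: 25.85
tool_pos: [517.6, -258.5, 24.1]
tcp_rot: [-180.0, 0.0, 175.7]
ft_force: [-0.4, -1.0, -0.8]
finger_gap: 37.1
grip_force: 35.9
```

Call:
{"op": "apply_moves", "data": {"targets": [[0, 0, 0.5, 0, 0, 0, 0.8], [0, 0, 0.5, 0, 0, 0, 0.8], [0, 0, 0, 0, 0, 0, 0.8]]}}

```text
time: 26.22
tool_pos: [517.7, -258.5, 24.1]
tcp_rot: [-180.0, 0.0, 175.7]
ft_force: [-5.4, 1.8, 9.2]
finger_gap: 37.4
grip_force: 37.1
```

The shell is home: contact came at TCP z 24.1, exactly as predicted. Now I'll relax, open slowly and lift clear.

Call:
{"op": "apply_moves", "data": {"targets": [[0, 0, -0.8, 0, 0, 0, 0.8], [0, 0, 0, 0, 0, 0, 0.55], [0, 0, 0, 0, 0, 0, 0.45], [0, 0, 0, 0, 0, 0, 0.3], [0, 0, 0, 0, 0, 0, 0.1], [0, 0, 0, 0, 0, 0, 0], [0, 0, 0, 0, 0, 0, 0], [0, 0, -15, 0, 0, 0, 0], [0, 0, -40, 0, 0, 0, 0], [0, 0, -50, 0, 0, 0, 0], [0, 0, -50, 0, 0, 0, 0], [0, 0, -20, 0, 0, 0, 0], [-20, 0, 0, 0, 0, 0, 0], [-18, 0, 0, 0, 0, 0, 0], [0, 0, 0, 0, 0, 0, 0], [0, 0, 0, 0, 0, 0, 0]]}}

```text
time: 28.22
tool_pos: [554.8, -261.1, 198.3]
tcp_rot: [180.0, -0.1, 175.7]
ft_force: [0.0, -0.6, -0.4]
finger_gap: 84.8
grip_force: 0.0
```

Run:
```python
from h import *
s=sensors.sense(); print(s["tool_pos"],s["tcp_rot"],s["time"],s["ft_force"],s["finger_gap"])
c=optics.get_calibration("wrist"); a=optics.snapshot("wrist"); cv2.imwrite("pics/w6.png",a[...,::-1])
print("pocket shell top",proj(c,(517.3,-258.2,44)).round(0))
b=a[60:300,100:400,::-1]; cv2.imwrite("pics/w6c.png",cv2.resize(np.clip(b*1.7,0,255).astype(np.uint8),None,fx=2.5,fy=2.5,interpolation=cv2.INTER_CUBIC))
```

```text
[ 554.7857219  -261.14463837  198.30126855] [ 1.79973212e+02 -7.88017245e-02  1.75663738e+02] 28.225 [ 0.01493237 -0.62420897 -0.37778009] 84.79867375775405
pocket shell top [254. 144.]
```

View pics/w6c.png

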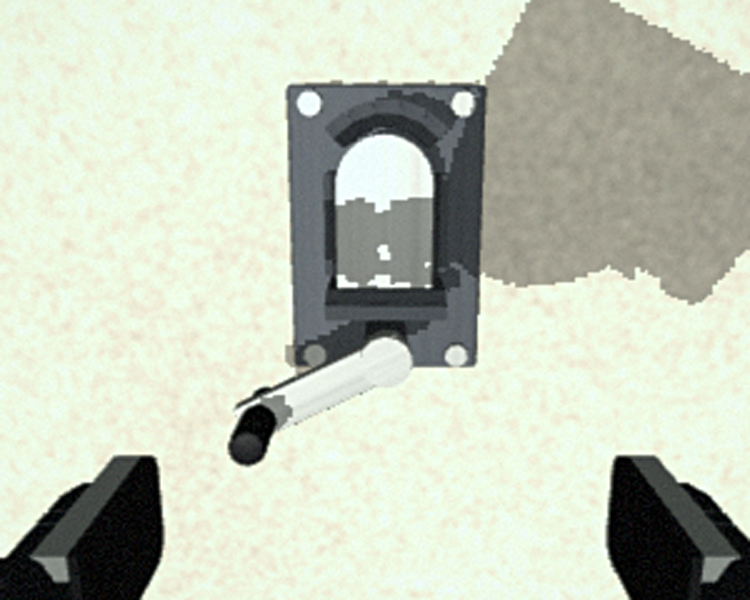

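The shell is flat and square in the pocket, at about (385,215) in the crop, with its flat end against the straight cheek. The keeper is still clear. Now I'll grip the handle again.

Call:
{"op": "apply_moves", "data": {"targets": [[0, 0, 0, 0, 0, 0.164, 0], [0, 0, 0, 0, 0, 0.164, 0], [0, 0, 0, 0, 0, 0.164, 0], [0, 0, 0, 0, 0, 0.164, 0], [0, 0, 0, 0, 0, 0.164, 0], [0, 0, 0, 0, 0, 0.164, 0], [0, 0, 0, 0, 0, 0.164, 0], [-30.2, 8.5, 0, 0, 0, 0, 0], [-30.1, 8.4, 0, 0, 0, 0, 0], [0, 0, 40, 0, 0, 0, 0], [0, 0, 40, 0, 0, 0, 0.2], [0, 0, 30, 0, 0, 0, 0.3], [0, 0, 14, 0, 0, 0, 0.4], [0, 0, 0, 0, 0, 0, 0.6], [0, 0, 0, 0, 0, 0, 0.7], [0, 0, 0, 0, 0, 0, 0.8], [0, 0, 0, 0, 0, 0, 0.9], [0, 0, 0, 0, 0, 0, 0.95], [0, 0, 0, 0, 0, 0, 0.95]], "force": 20}}

```text
time: 30.65
tool_pos: [592.8, -313.0, 76.7]
tcp_rot: [179.9, 0.1, 109.9]
ft_force: [-1.0, 0.2, 5.3]
finger_gap: 12.8
grip_force: 20.9
```

Call:
{"op": "apply_moves", "data": {"targets": [[0.3, -4.1, 0, 0, 0, 0.075, 0.95], [0.6, -8.2, 0, 0, 0, 0.15, 0.95], [0.6, -8.2, 0, 0, 0, 0.15, 0.95], [0.6, -8.2, 0, 0, 0, 0.15, 0.95], [0.6, -8.2, 0, 0, 0, 0.15, 0.95], [0.6, -8.2, 0, 0, 0, 0.15, 0.95], [0.6, -8.2, 0, 0, 0, 0.15, 0.95], [0.6, -8.2, 0, 0, 0, 0.15, 0.95], [0.6, -8.2, 0, 0, 0, 0.15, 0.95], [0.6, -8.2, 0, 0, 0, 0.15, 0.95], [0.6, -8.2, 0, 0, 0, 0.15, 0.95], [0.6, -8.2, 0, 0, 0, 0.15, 0.95], [0.6, -8.2, 0, 0, 0, 0.15, 0.95], [0.3, -4.9, 0, 0, 0, 0.09, 0.95], [0.3, -4.1, 0, 0, 0, 0.075, 0.95], [0, 0, 0, 0, 0, 0, 0.95], [0, 0, 0, 0, 0, 0, 0.95]]}}

```text
time: 32.78
tool_pos: [517.2, -255.0, 76.5]
tcp_rot: [179.9, 0.2, -7.0]
ft_force: [-15.7, -0.8, 16.6]
finger_gap: 13.2
grip_force: 21.9
```

Call:
{"op": "apply_moves", "data": {"targets": [[-1, 1.5, 0, 0, 0, 0, 0.95], [0, 1.5, 0, 0, 0, 0, 0.95], [0, 0, 0, 0, 0, 0, 0.95], [0, 0, 0, 0, 0, 0, 0.7], [0, 0, 0, 0, 0, 0, 0.5], [0, 0, 0, 0, 0, 0, 0.3], [0, 0, 0, 0, 0, 0, 0.1], [0, 0, -15, 0, 0, 0, 0], [0, 0, -35, 0, 0, 0, 0], [0, 0, -40, 0, 0, 0, 0], [0, 0, -40, 0, 0, 0, 0], [-19, 0, 0, 0, 0, 0, 0], [-19, 0, 0, 0, 0, 0, 0], [0, 0, 0, 0, 0, 0, 0], [0, 0, 0, 0, 0, 0, 0]]}}

```text
time: 34.65
tool_pos: [480.4, -252.5, 205.6]
tcp_rot: [180.0, -0.1, -7.0]
ft_force: [-0.4, 0.1, 0.4]
finger_gap: 85.3
grip_force: 0.0
```

Run:
```python
from h import *
s=sensors.sense(); print(s["tool_pos"],s["tcp_rot"],s["time"],s["ft_force"],s["finger_gap"])
c=optics.get_calibration("wrist"); a=optics.snapshot("wrist"); cv2.imwrite("pics/w7.png",a[...,::-1])
print("expected handle top",proj(c,(517.3,-258.2,96)).round(0),"pivot cap",proj(c,(572.1,-262.4,77)).round(0))
b=a[40:300,100:400,::-1]; cv2.imwrite("pics/w7c.png",cv2.resize(np.clip(b*1.7,0,255).astype(np.uint8),None,fx=2,fy=2,interpolation=cv2.INTER_CUBIC))
```

```text
[ 480.35949786 -252.48932909  205.64205661] [ 1.79976803e+02 -6.79676896e-02 -7.01071050e+00] 34.65 [-0.38186879  0.05460633  0.35540938] 85.34703108982819
expected handle top [255. 151.] pivot cap [252.  83.]
```

View pics/w7c.png

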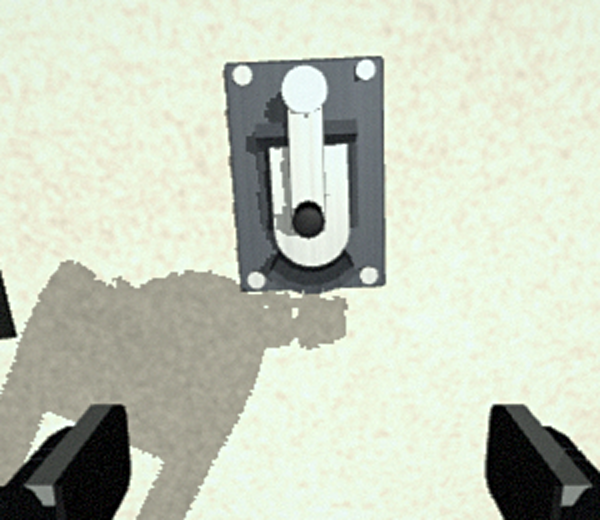

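The keeper is over the shell. The handle top is at (254,150) against an expected (255,151), the shell is seated and the gripper is clear, so I'll hand it in.

```bash
python3 -c "
from bench import r
print(r.hand_in())"
```

```text
the job is handed in; nothing more can be done
None
```

I seated the flat-ended shell fully home in the pocket, swung the keeper's foot back to within about 2 mm of its middle, and handed in at about 35 s of the 72 s allowed; the hand-in gave no verdict.

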